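Set the slotting jig to the gauge line

TASK

On the slotting jig, roll the knurled steel wheel under a fingertip, as many strokes as it takes, until the gap between the two aluminium bars has closed so far that the moving bar's inner edge stands on the black gauge line. Work lightly and through the wheel alone: do not push the bars themselves, do not pick anything up, and leave everything else on the bench and on the jig lying where it is. Then take the hand away.

Things in the scene. Friction and masses are not known exactly. Their poses are not given: they have to be found in the camera images.
- jig: Slotting jig, fixed to the bench: plywood base 220 (x) by 320 (y) by 18 mm, two aluminium bars along x, 200 mm long, 40 wide, tops 42 mm above the bench. Fixed bar on the +y side; the moving bar slides along y, towards +y closes the gap (45 mm at the start). The wheel sits between two grey cheeks at the -y end. Origin: centre of the base's underside, z up.
- wheel_top (a point): Top of the wheel's rim, 74 mm above the bench, at the jig's x 0, y -115 mm; axes as the jig's; does not turn with the wheel. Knurled steel wheel, 52 mm across, 24 small ridges, rim 18 mm wide, level axle along the jig's y: its top rolls along the jig's x. It stands 10 mm proud of the two grey cheeks (62 mm along x, 10 mm thick, tops 64 mm above the bench).
- wheel (a joint): Turn of the wheel in rad, 0 at the start. It grows as the top of the rim rolls towards the jig's -x (roughly towards the robot), which closes the gap by 5 mm per rad (5 mm of gap for 26 mm of rim). Rolling the other way opens it again. The axle is rigid; the wheel takes about 1.2 N along the rim to turn (a light press gives grip enough) and stays where it is left.
- edge (a point): Point on the inner (+y) edge of the moving bar, at its lower corner just above the gauge plate, at the jig's x = 45 mm; moves with the bar along the jig's y.
- mark (a point): Centre of the black gauge line: 7 mm wide (along the jig's y), 46 mm long along x, on a thin white gauge plate (46 x 66 mm, fixed to the base) that lies in the gap and passes under both bars at the jig's x = 45 mm. Its axes are the jig's. At the start the line is 14 to 27 mm from the moving bar's edge, towards +y.
- jaw (a joint): Travel of the moving bar in m along the jig's +y, 0 at the start; grows as the gap closes. Driven by the wheel's screw.
- offcut: Bystander, to be left alone: pine offcut 50 x 45 x 19 mm, loose on the jig's base.
- pencil: Bystander, to be left alone: flat carpenter's pencil 150 x 13 x 8 mm, loose on the jig's base.
- screwdriver: Bystander, to be left alone: screwdriver 160 mm long, lying on the bench.
- tape: Bystander, to be left alone: tape measure 70 x 32 x 62 mm on the bench.
- glue: Bystander, to be left alone: white glue bottle, 56 mm across, 160 mm tall, on the bench.
- screws: Bystander, to be left alone: glass jar of 64 mm across, 85 mm tall, on the bench.
- mug: Bystander, to be left alone: mug 80 mm across, 95 mm tall, on the bench.

How it is judged:
On the way:
1. a finger bears on the wheel while the bar has left its start (contact force between the fingers and wheel above 0.3 N and value of joint jaw above 0.003 m), for 0.05 s.
At the end, for the whole second after the job is handed in: The moving bar's inner edge stands on the 7 mm black line (within 3.5 mm of its centre) and is at rest (y of edge in the frame of mark between -0.0035 and 0.0035 m and velocity of joint jaw between -0.002 and 0.002 m/s); the robot touches nothing.
It fails at once if a bar is pushed by the robot (over 2 N) (contact force between any of the fingers, the arm and jaw above 2 N).
It fails at once if the wheel is pressed with more than 50 N (contact force between the fingers and wheel above 50 N).
It fails at once if a loose thing is lifted, carried or shoved more than 20 mm (distance of any of offcut, pencil, screwdriver, tape, glue, screws, mug from where it was at the start of the episode above 0.02 m).
It also fails if it takes over 64 s, if anything falls off the work surface, if the arm or the gripper's body presses on something with over 40 N, if the wrist force passes 120 N, or if a joint passes its speed limit or range.

ROBOT

A 6-joint arm with a two-finger parallel gripper is mounted at the origin on the work surface. World frame = base frame: x ahead of the robot, y to its left, z up, the work surface at z = 0. Lengths are in m, angles in rad, forces in N, time in s.
With the tool pointing down it reaches from about 0.35 to 0.975 m from the base axis. Payload 4.9 kg.
Tool frame: the origin (TCP) lies on the centre line of the jaws, within the pads' length; the fingertips stand ctrl.tcp_to_tips ahead of it and the grasp point (between the pads) lies 3 mm ahead of it (ctrl.tcp_to_tips is the distance from the TCP to the fingertips, in m); z points along the fingers, y is the direction in which the jaws open and shut (so a half turn about z gives the same grasp; the last joint's range is limited). The gripper opens to 85 mm and grips with 20 to 120 N. Pads are 22 mm wide; open, the fingers measure 114 mm over their backs; the gripper's body (76 mm by 85 mm) begins 54 mm behind the grasp point. The pads swing forward as they close: fully open they stand 13 mm farther back than shut.
Start: joints at [1.087, 0.053, 1.613, -0, 1.476, -0.119], TCP at [0.223, 0.584, 0.253] pointing down, gripper open.
Joint ranges: [-3.01, 3.01], [-1.01, 2.22], [0.06, 2.58], [-1.02, 4.17], [0.09, 2.62], [-3.14, 3.14]. Speed limits (rad/s): [2.57, 2.57, 3.14, 3.14, 3.14, 3.14].

INTERFACE

Orientations are given as a rotation vector (axis times angle).
In Python, from station import ctrl, vision gives the robot as it stands.
- The arm moves only by the tool jog_arm, never from a script. Its argument "deltas" is a list of rows, each a list of 7 numbers: the turn, a rotation vector about the tool's x, y, z in rad, then the shift along the tool's x, y, z in cm, then the opening, from 0 (shut) to 1 (fully open). A call has 1 to 12 rows; each row shifts and turns the commanded pose from where the row before left it, along the tool's axes as they then stand; what a row does not reach is not made up. A row lasts 1/12 s, in which the tool goes at most 41.7 mm and 7.16 degrees, less where a joint would pass 70% of its speed; a pose out of reach is approached as far as the arm can. A call with a gripper value outside its range is refused whole. The fingers move at their own pace and stop on an object; "grip_force" is the grip in N (left out, the last holds). Time passes only in rows, so rows that do not move let the fingers close. It gives the time, the measured TCP pose, the force and the opening at its end, in the units of the state.
- ctrl.get_obs(): the state, without advancing time (a new reading comes with each control period).
- vision.get_image(name): name is "side" or "top" or "wrist"; returns (picture, depth): 400x640x3 uint8, red, green, blue; 400x640 float32, m along the optical axis (not along the pixel's ray), 0 where there is no reading.
- vision.calibration(name): a dict with "fx", "fy", "cx", "cy" (pixels), "rvec" (rotation vector, rad) and "tvec" (3), from world to camera coordinates, as OpenCV has them; the wrist camera has in their place "hand_eye" (4x4, takes a point from camera to tool coordinates, whose origin is the TCP and whose axes are the flange's). Camera axes: x right, y down, z forward; pixel columns grow to the right and rows downward; lengths in m; the calibration is good to about 2 mm. A picture is of the moment at which its call begins: read the wrist's pose just before it. calibration takes no time and is no camera call.
- ctrl.finish_job(): hands the job in, once; it reports no verdict.
The state is a dict: "t": time; "q": joint angles; "dq": joint speeds; "effort": joint torques, N m; "tool_pos": TCP position; "tool_rot": TCP orientation; "contact_force": force on the tool from outside, world axes, zero at the start; "wrist_torque": the same for the moment, N m; "opening": finger opening in m.
Only numpy, scipy, OpenCV 4.12 (cv2) and the standard library are available. Lean on these libraries where they do the work, as an engineer would, in place of code of your own. Each camera call takes 0.05 s, during which the arm holds its last target. There are 200 camera calls.

## Working session

There is one attempt and no reset: what is moved stays moved. The work goes in short steps, Python scripts to look and compute and a tool call to move; the robot and the scene stay as the last step left them, time stands still between calls to the robot, and variables do not carry over. Pictures are saved under pics/ and viewed, about 8 in all and at most 12, crops included, and the job is handed in when it is done.

Besides the shell and the picture viewer there is one more tool, called after "Request:" in YAML: its name, and indented under it one key for each argument. jog_arm: Moves the arm, as the interface text tells. Its arguments: {"type":"object","properties":{"deltas":{"type":"array"},"grip_force":{"type":"number"}},"required":["deltas"]}

```bash
mkdir -p pics
cat > h.py <<'E'
import numpy as np, cv2
from scipy.spatial.transform import Rotation as R
from station import ctrl, vision
def snap(n,f):
    o=ctrl.get_obs(); im,d=vision.get_image(n); cv2.imwrite(f'pics/{f}.png',im[:,:,::-1]); np.save(f'pics/{f}.npy',d); return o,im,d
def cam(n,o=None):
    c=vision.calibration(n); K=np.array([[c['fx'],0,c['cx']],[0,c['fy'],c['cy']],[0,0,1]])
    if n=='wrist':
        T=np.eye(4);T[:3,:3]=R.from_rotvec(o['tool_rot']).as_matrix();T[:3,3]=o['tool_pos']
        T=T@np.array(c['hand_eye']);return K,T[:3,:3],T[:3,3]
    Rm=R.from_rotvec(np.ravel(c['rvec'])).as_matrix();return K,Rm.T,-Rm.T@np.ravel(c['tvec'])
def onplane(n,uv,z,o=None):
    K,Rw,p=cam(n,o); uv=np.atleast_2d(uv).astype(float)
    r=(Rw@np.linalg.inv(K)@np.c_[uv,np.ones(len(uv))].T).T
    return p+r*((z-p[2])/r[:,2])[:,None]
E
python3 - <<'E'
from h import *
o,_,_=snap('top','top1'); snap('side','side1')
print({k:np.round(v,4) for k,v in o.items()}, ctrl.tcp_to_tips)
for n in('top','side'): print(n,cam(n)[2])
E
```

```text
{'t': np.float64(0.0), 'q': array([ 1.087 ,  0.0534,  1.6143,  0.    ,  1.476 , -0.119 ]), 'dq': array([0.0008, 0.0019, 0.0015, 0.0006, 0.0005, 0.0023]), 'effort': array([-3.60000e-03, -3.93681e+01, -3.70177e+01, -4.00000e-04,
        7.20000e-03,  0.00000e+00]), 'tool_pos': array([0.2227, 0.5834, 0.2521]), 'tool_rot': array([-0.5697, -3.0889,  0.0031]), 'contact_force': array([-0.587 ,  0.6401,  0.9172]), 'wrist_torque': array([-0.0266, -0.0008, -0.0064]), 'opening': np.float64(0.0853)} 0.022
top [ 0.45817934 -0.05615217  1.24029757]
side [0.43495981 0.72543814 0.66108783]
```

View pics/top1.png

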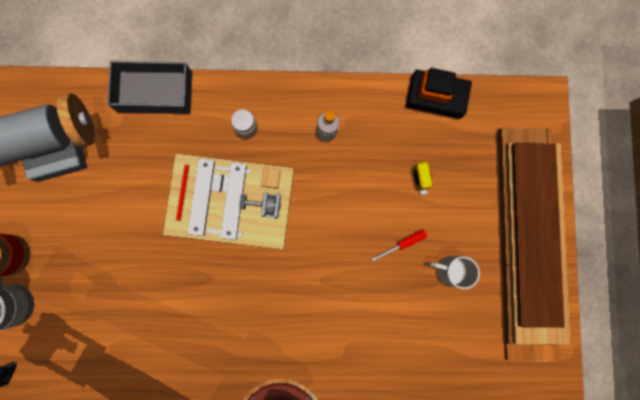

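View pics/side1.png

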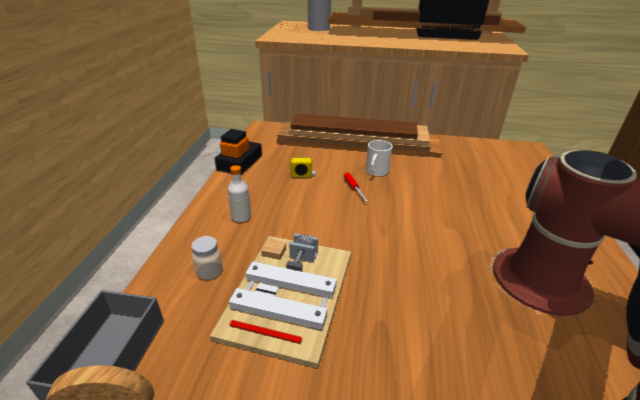

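Top view: jig base corners are about (177,154), (294,167), (285,248) and (164,237). The wheel is at about (271,206), and the gauge plate at about (219,183). Image up is world +x and left is +y.

Run:
```python
from h import *
im=cv2.imread('pics/top1.png')
c=np.array([[177,154],[294,167],[285,248],[164,237]])
p=onplane('top',c,.018);print(p.round(3),[np.linalg.norm(p[i]-p[(i+1)%4]).round(3) for i in range(4)])
print(onplane('top',[[271,206]],.074),onplane('top',[[219,183]],.02))
yx=p[0]+p[3]-p[1]-p[2]; print('yaw',np.arctan2(-yx[0],yx[1]),'centre',p.mean(0))
a=cv2.resize(im[145:255,155:300],None,fx=4,fy=4,interpolation=cv2.INTER_CUBIC);cv2.imwrite('pics/c1.png',a)
o=ctrl.get_obs();print(R.from_rotvec(o['tool_rot']).as_matrix().round(3), vision.calibration('wrist'))
```

```text
[[ 0.704  0.286  0.018]
 [ 0.673 -0.028  0.018]
 [ 0.455 -0.008  0.018]
 [ 0.481  0.311  0.018]] [np.float64(0.316), np.float64(0.218), np.float64(0.32), np.float64(0.224)]
[[0.56160746 0.02727259 0.074     ]] [[0.62633394 0.17110131 0.02      ]]
yaw -0.08848948751532777 centre [0.57829823 0.14025029 0.018     ]
[[-0.934  0.357 -0.001]
 [ 0.357  0.934 -0.002]
 [ 0.    -0.002 -1.   ]] {'fx': 358.5032856317245, 'fy': 358.5032856317245, 'cx': 324.3196989843811, 'cy': 200.7031129289157, 'hand_eye': array([[-1.11246828e-03, -9.62439012e-01, -2.71495691e-01,
         6.77979214e-02],
       [ 9.99999206e-01, -9.10168110e-04, -8.71049185e-04,
         6.01180623e-04],
       [ 5.91224997e-04, -2.71496445e-01,  9.62439261e-01,
        -1.21145846e-01],
       [ 0.00000000e+00,  0.00000000e+00,  0.00000000e+00,
         1.00000000e+00]])}
```

Request:
jog_arm:
  deltas:
    - [0,0,-0.0923,0,0,0,0]
    - [0,0,-0.0923,0,0,0,0]
    - [0,0,-0.0923,0,0,0,0]
    - [0,0,0,-2.04,-1.87,0.26,0]
    - [0,0,0,-2.04,-1.87,0.26,0]
    - [0,0,0,-2.04,-1.87,0.26,0]
    - [0,0,0,-2.04,-1.87,0.26,0]
    - [0,0,0,-2.04,-1.87,0.26,0]
    - [0,0,0,-2.04,-1.87,0.26,0]
    - [0,0,0,-2.04,-1.87,0.26,0]
    - [0,0,0,-2.04,-1.87,0.26,0]
    - [0,0,0,-2.04,-1.87,0.26,0]
  grip_force: 20

```text
t: 1.1
tool_pos: [0.3916, 0.3988, 0.2292]
tool_rot: [-0.138, -3.138, 0.001]
contact_force: [0.1, 0.1, -0.9]
opening: 0.0002
```

Request:
jog_arm:
  deltas:
    - [0,0,0,-2.04,-1.87,0.26,0]
    - [0,0,0,-2.04,-1.87,0.26,0]
    - [0,0,0,-2.04,-1.87,0.26,0]
    - [0,0,0,-2.04,-1.87,0.26,0]
    - [0,0,0,-2.04,-1.87,0.26,0]
    - [0,0,0,-2.04,-1.87,0.26,0]
    - [0,0,0,-2.04,-1.87,0.26,0]
    - [0,0,0,-2.04,-1.87,0.26,0]
    - [0,0,0,-2.04,-1.87,0.26,0]
    - [0,0,0,-2.04,-1.87,0.26,0]
    - [0,0,0,-2.04,-1.87,0.26,0]
    - [0,0,0,0,0,0,0]

```text
t: 2.1
tool_pos: [0.5985, 0.1719, 0.2]
tool_rot: [-0.145, -3.138, 0.003]
contact_force: [-0.5, 1.0, -0.5]
opening: 0.0
```

Run:
```python
from h import *
o,im,d=snap('wrist','w1'); print(o['t'],o['tool_pos'],o['tool_rot'],o['opening'],o['contact_force'],cam('wrist',o)[2]); import json; np.savez('pics/w1o.npz',**o)
```

```text
2.1 [0.59849634 0.17187451 0.20003436] [-1.44525518e-01 -3.13781841e+00  2.98809780e-03] 2.531090185518685e-05 [-0.52723083  1.02655634 -0.51420036] [0.53121516 0.17868443 0.32120399]
```

View pics/w1.png

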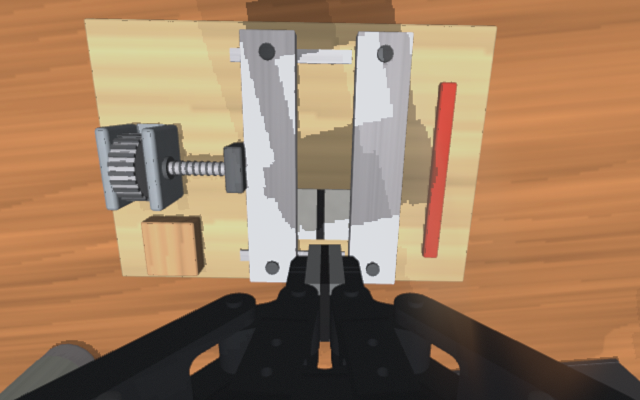

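The wrist view shows the wheel at about (124,167), between cheeks at (107,167) and (160,165). The moving bar's inner edge is at u≈297 and the black line at u≈320 (rows 190–238). The offcut is at (172,246), on the wheel's +x side and low.

```bash
cat > gap.py <<'E'
from h import *
import sys
f=sys.argv[1]; rows=eval(sys.argv[2]); lo,hi=eval(sys.argv[3])
o=dict(np.load(f'pics/{f}o.npz')); im=cv2.imread(f'pics/{f}.png'); g=cv2.cvtColor(im,6); d=np.load(f'pics/{f}.npy')
yaw=-0.0884; J=np.array([np.sin(-yaw),np.cos(yaw)])
for r in rows:
    print(r,g[r,lo:hi].tolist()); print('  d',(d[r,lo:hi:3]*1000).astype(int).tolist())
E
python3 gap.py w1 '[200,215,228]' '(286,330)'
python3 - <<'E'
from h import *
o=dict(np.load('pics/w1o.npz'))
d=np.load('pics/w1.npy')
K,Rw,p=cam('wrist',o)
u,v=np.meshgrid(np.arange(640),np.arange(400))
P=(np.stack([u,v,np.ones_like(u)],-1)@np.linalg.inv(K).T*d[...,None])@Rw.T+p
for n,s in (('wheel',np.s_[120:215,95:180]),):
    Q=P[s].reshape(-1,3);Q=Q[Q[:,2]<.1]; print(np.percentile(Q[:,2],[50,95,99]),)
    for z0,z1 in((.058,.067),(.069,.08)):
        S=Q[(Q[:,2]>z0)&(Q[:,2]<z1)]; print(z0,len(S),S.mean(0),S.min(0),S.max(0))
m=cv2.inRange(cv2.cvtColor(cv2.imread('pics/w1.png'),cv2.COLOR_BGR2HSV),(12,50,60),(35,255,255))
# base corners (z=.018) by eye; far edge ones visible
c=onplane('wrist',[[85,19],[496,27],[463,281],[122,276]],.018,o);print(c.round(4))
print('bar edges top', onplane('wrist',[[239,30],[295,30],[249,282],[298,282]],.042,o).round(4))
E
```

```text
200 [153, 153, 154, 154, 154, 152, 152, 155, 153, 129, 88, 112, 154, 156, 154, 153, 154, 155, 155, 156, 157, 156, 157, 158, 157, 157, 158, 156, 157, 157, 144, 56, 28, 28, 31, 33, 30, 34, 88, 156, 158, 156, 157, 157]
  d [289, 288, 289, 290, 313, 311, 311, 311, 310, 312, 311, 311, 311, 311, 312]
215 [152, 153, 154, 154, 153, 151, 151, 154, 153, 129, 84, 113, 156, 156, 156, 156, 156, 157, 156, 157, 157, 156, 156, 155, 155, 154, 154, 154, 154, 150, 116, 45, 27, 29, 31, 27, 29, 43, 97, 156, 158, 157, 157, 157]
  d [292, 292, 293, 293, 314, 315, 315, 315, 314, 314, 315, 314, 314, 314, 316]
228 [222, 221, 222, 223, 215, 176, 210, 214, 203, 139, 83, 112, 154, 176, 223, 216, 164, 158, 153, 154, 154, 154, 153, 154, 154, 154, 154, 154, 153, 145, 96, 40, 28, 32, 43, 44, 47, 84, 165, 224, 223, 222, 221, 222]
  d [296, 296, 295, 296, 317, 319, 317, 318, 318, 319, 316, 318, 318, 319, 317]
[0.06098827 0.07310309 0.07464775]
0.058 3015 [0.56537168 0.03512461 0.06346327] [0.53471857 0.00783896 0.05800891] [0.59977307 0.05598659 0.06699425]
0.069 1106 [0.56665121 0.03199472 0.0724124 ] [0.54982443 0.02071049 0.06901418] [0.58533285 0.04196923 0.07630097]
[[ 4.544e-01 -1.000e-04  1.800e-02]
 [ 4.896e-01  3.149e-01  1.800e-02]
 [ 7.059e-01  2.920e-01  1.800e-02]
 [ 6.715e-01 -2.530e-02  1.800e-02]]
bar edges top [[0.4777 0.1218 0.042 ]
 [0.4815 0.1616 0.042 ]
 [0.6761 0.099  0.042 ]
 [0.68   0.1412 0.042 ]]
```

Line to edge is about 20.3 mm, which is within the 14–27 mm stated. That is about 4.05 rad, or 105 mm of rim. The wheel top is near (0.567, 0.0315), and the depth and base-corner estimates agree. I'll move above it, on the +x side.

Request:
jog_arm:
  deltas:
    - [0,0,0,0.14,-2.38,0,0]
    - [0,0,0,0.14,-2.38,0,0]
    - [0,0,0,0.14,-2.38,0,0]
    - [0,0,0,0.14,-2.38,0,0]
    - [0,0,0,0.14,-2.38,0,0]
    - [0,0,0,0.14,-2.38,0,0]
    - [0,0,0,0,0,2.3,0]
    - [0,0,0,0,0,2.3,0]
    - [0,0,0,0,0,2.3,0]
    - [0,0,0,0,0,2.0,0]
    - [0,0,0,0,0,0.3,0]
    - [0,0,0,0,0,0,0]

```text
t: 3.15
tool_pos: [0.5739, 0.0349, 0.1074]
tool_rot: [-0.136, -3.134, -0.001]
contact_force: [-0.6, -0.4, 0.0]
opening: -0.0001
```

Request:
jog_arm:
  deltas:
    - [0,0,0,0,0,0.3,0]
    - [0,0,0,0,0,0.3,0]
    - [0,0,0,0,0,0.2,0]
    - [0,0,0,0,0,0.1,0]
    - [0,0,0,0,0,0.1,0]
    - [0,0,0,0,0,0,0]

```text
t: 3.65
tool_pos: [0.5758, 0.0339, 0.0995]
tool_rot: [0.138, 3.138, -0.0]
contact_force: [0.0, 0.0, -0.3]
opening: 0.0002
```

Request:
jog_arm:
  deltas:
    - [0,0,0,0,-0.3,0.1,0]
    - [0,0,0,0,0,0.1,0]
    - [0,0,0,0,0,0,0]

```text
t: 3.9
tool_pos: [0.5753, 0.0308, 0.0971]
tool_rot: [-0.139, -3.138, 0.0]
contact_force: [0.2, 0.7, -0.3]
opening: -0.0002
```

Request:
jog_arm:
  deltas:
    - [0,0,0,0,0,0.1,0]
    - [0,0,0,0,0,0,0]

```text
t: 4.07
tool_pos: [0.5753, 0.031, 0.0961]
tool_rot: [-0.138, -3.138, -0.0]
contact_force: [0.3, -0.3, -0.4]
opening: 0.0001
```

Request:
jog_arm:
  deltas:
    - [0,0,0,0,0,0.1,0]
    - [0,0,0,0,0,0,0]

```text
t: 4.23
tool_pos: [0.5758, 0.0309, 0.0959]
tool_rot: [0.138, 3.138, -0.0]
contact_force: [-0.9, 0.1, 3.1]
opening: 0.0004
```

Request:
jog_arm:
  deltas:
    - [0,0,0,0,0,0.05,0]
    - [0,0,0,0,0,0,0]

```text
t: 4.4
tool_pos: [0.5761, 0.0309, 0.0958]
tool_rot: [0.138, 3.137, -0.0]
contact_force: [-0.5, -0.1, 4.6]
opening: 0.0002
```

Contact made at about 4.6 N, at the expected height. First stroke.

Request:
jog_arm:
  deltas:
    - [0,0,0,0,0,0.05,0]
    - [0,0,0,0.2,0,0,0]
    - [0,0,0,0.2,0,0,0]
    - [0,0,0,0.2,0,0,0]
    - [0,0,0,0.2,0,0,0]
    - [0,0,0,0.2,0,0,0]

```text
t: 4.9
tool_pos: [0.5671, 0.0318, 0.0959]
tool_rot: [0.138, 3.134, 0.0]
contact_force: [1.4, 0.0, 5.2]
opening: 0.0001
```

Request:
jog_arm:
  deltas:
    - [0,0,0,0.2,0,0,0]
    - [0,0,0,0.2,0,0,0]
    - [0,0,0,0.2,0,0,0]
    - [0,0,0,0.2,0,0,0]
    - [0,0,0,0,0,0,0]

```text
t: 5.32
tool_pos: [0.5585, 0.0327, 0.0957]
tool_rot: [0.138, 3.136, 0.001]
contact_force: [-0.4, 1.2, 5.5]
opening: 0.0003
```

Run:
```python
from h import *
o,im,d=snap('wrist','w2'); print(o['t'],o['tool_pos'],o['contact_force']); np.savez('pics/w2o.npz',**o)
```

```text
5.3167 [0.558456   0.03273913 0.0956919 ] [-0.40246611  1.17190519  5.4763237 ]
```

View pics/w2.png

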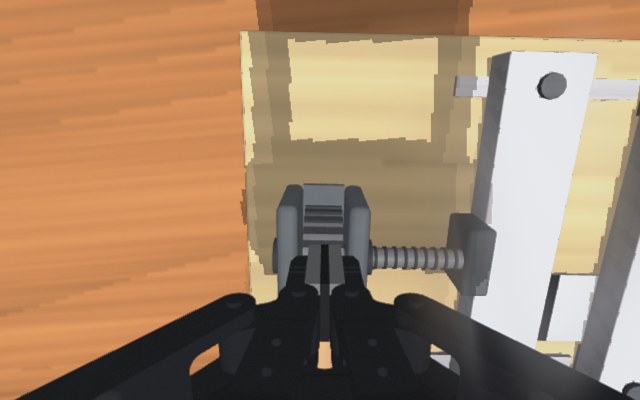

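Wrist view at the wheel: the fingertip is centred between the cheeks at about (324,250). The bar's near top corners are at (509,52) and (596,54).

Run:
```python
from h import *
ey=np.array([.106,.9944])
for f,uv,b in (('w1',[[239,30],[295,30]],[85,19]),('w2',[[509,52],[596,54]],[241,31])):
    o=dict(np.load(f'pics/{f}o.npz'))
    P=onplane('wrist',uv,.042,o); B=onplane('wrist',[b],.018,o)
    print(f,((P-B)[:,:2]@ey*1000).round(1),P.round(4).tolist())
```

```text
w1 [123.6 163.6] [[0.4777, 0.1217, 0.042], [0.4815, 0.1616, 0.042]]
w2 [126.2 165.7] [[0.478, 0.1241, 0.042], [0.4823, 0.1634, 0.042]]
```

Request:
jog_arm:
  deltas:
    - [0,0,0,0,0,-0.6,0]
    - [0,0,0,-1.9,0,0,0]
    - [0,0,0,0,0,0,0]
    - [0,0,0,0,0,0.5,0]
    - [0,0,0,0,0,0.1,0]
    - [0,0,0,0.27,0,0,0]
    - [0,0,0,0.27,0,0,0]
    - [0,0,0,0.27,0,0,0]
    - [0,0,0,0.27,0,0,0]
    - [0,0,0,0.27,0,0,0]
    - [0,0,0,0.27,0,0,0]
    - [0,0,0,0.27,0,0,0]

```text
t: 6.37
tool_pos: [0.5585, 0.0328, 0.0958]
tool_rot: [0.138, 3.135, 0.001]
contact_force: [1.0, 0.1, 6.2]
opening: 0.0003
```

Request:
jog_arm:
  deltas:
    - [0,0,0,0,0,-0.6,0]
    - [0,0,0,-1.9,0,0,0]
    - [0,0,0,0,0,0,0]
    - [0,0,0,0,0,0.5,0]
    - [0,0,0,0,0,0.1,0]
    - [0,0,0,0.27,0,0,0]
    - [0,0,0,0.27,0,0,0]
    - [0,0,0,0.27,0,0,0]
    - [0,0,0,0.27,0,0,0]
    - [0,0,0,0.27,0,0,0]
    - [0,0,0,0.27,0,0,0]
    - [0,0,0,0.27,0,0,0]

```text
t: 7.37
tool_pos: [0.5585, 0.0327, 0.0958]
tool_rot: [0.138, 3.135, 0.001]
contact_force: [1.8, 1.0, 7.1]
opening: -0.0001
```

Run:
```python
from h import *
o,im,d=snap('wrist','w3'); print(o['t'],o['tool_pos'],o['contact_force']); np.savez('pics/w3o.npz',**o)
K,Rw,p=cam('wrist',o)
def track(f):
    o=dict(np.load(f'pics/{f}o.npz')); d=np.load(f'pics/{f}.npy'); K,Rw,p=cam('wrist',o)
    u,v=np.meshgrid(np.arange(640),np.arange(400))
    P=(np.stack([u,v,np.ones_like(u)],-1)@np.linalg.inv(K).T*d[...,None])@Rw.T+p
    P=P[60:200,:].reshape(-1,3)
    y=P[:,:2]@np.array([.106,.9944]); x=P[:,:2]@np.array([.9944,-.106])
    m=(abs(P[:,2]-.042)<.004)&(y>.1)&(x>.45)&(x<.54)
    h,e=np.histogram(y[m],np.arange(.1,.3,.001)); k=e[:-1][h>15]; print(f,k.min(),k.max(), (k[np.r_[np.diff(k)>.005,False]]))
for f in('w1','w2','w3'):track(f)
```

```text
7.3667 [0.55847061 0.03270861 0.09579871] [1.80642221 1.02736789 7.11392705]
w1 0.11200000000000002 0.29600000000000015 [0.112 0.211]
w2 0.17300000000000007 0.2140000000000001 []
w3 0.18100000000000008 0.2210000000000001 []
```

Depth tracking of the bar shows about +2.7 mm after stroke 1 and about +10 mm after stroke 3. Two more strokes, then a close look from above.

Request:
jog_arm:
  deltas:
    - [0,0,0,0,0,-0.6,0]
    - [0,0,0,-1.9,0,0,0]
    - [0,0,0,0,0,0,0]
    - [0,0,0,0,0,0.5,0]
    - [0,0,0,0,0,0.1,0]
    - [0,0,0,0.27,0,0,0]
    - [0,0,0,0.27,0,0,0]
    - [0,0,0,0.27,0,0,0]
    - [0,0,0,0.27,0,0,0]
    - [0,0,0,0.27,0,0,0]
    - [0,0,0,0.27,0,0,0]
    - [0,0,0,0.27,0,0,0]

```text
t: 8.42
tool_pos: [0.5582, 0.0327, 0.0955]
tool_rot: [0.138, 3.136, 0.001]
contact_force: [1.1, 0.8, 6.2]
opening: 0.0002
```

Request:
jog_arm:
  deltas:
    - [0,0,0,0,0,-0.6,0]
    - [0,0,0,-1.9,0,0,0]
    - [0,0,0,0,0,0,0]
    - [0,0,0,0,0,0.5,0]
    - [0,0,0,0,0,0.1,0]
    - [0,0,0,0.27,0,0,0]
    - [0,0,0,0.27,0,0,0]
    - [0,0,0,0.27,0,0,0]
    - [0,0,0,0.27,0,0,0]
    - [0,0,0,0.27,0,0,0]
    - [0,0,0,0.27,0,0,0]
    - [0,0,0,0.27,0,0,0]

```text
t: 9.42
tool_pos: [0.5584, 0.0328, 0.0956]
tool_rot: [0.138, 3.136, 0.001]
contact_force: [0.4, 0.6, 6.4]
opening: -0.0001
```

Request:
jog_arm:
  deltas:
    - [0,0,0,0,0,-1.0,0]
    - [0,0,0,0,0,-2.0,0]
    - [0,0,0,0,0,-2.0,0]
    - [0,0,0,0,0,-2.0,0]
    - [0,0,0,0,0,-2.0,0]
    - [0,0,0,-0.5,2.5,0,0]
    - [0,0,0,-0.5,2.5,0,0]
    - [0,0,0,-0.5,2.5,0,0]
    - [0,0,0,-0.5,2.5,0,0]
    - [0,0,0,-0.5,2.5,0,0]
    - [0,0,0,-0.5,2.5,0,0]
    - [0,0,0,0,0,0,0]

```text
t: 10.42
tool_pos: [0.6003, 0.1827, 0.1835]
tool_rot: [-0.132, -3.137, -0.002]
contact_force: [-0.6, -0.2, 0.8]
opening: 0.0004
```

```bash
python3 - <<'E'
from h import *
o,im,d=snap('wrist','w4'); print(o['t'],o['tool_pos'],o['contact_force']); np.savez('pics/w4o.npz',**o)
cv2.imwrite('pics/w4c.png',cv2.resize(im[150:260,240:400,::-1],None,fx=5,fy=5,interpolation=cv2.INTER_CUBIC))
E
python3 gap.py w4 '[205,220,230]' '(300,350)'
```

```text
10.4167 [0.60030296 0.18265374 0.18349352] [-0.58367498 -0.20664196  0.80765978]
205 [155, 154, 126, 80, 43, 30, 30, 29, 29, 35, 86, 155, 157, 156, 155, 156, 156, 157, 156, 156, 156, 157, 157, 158, 158, 158, 157, 157, 156, 157, 157, 157, 157, 157, 156, 157, 146, 100, 113, 153, 157, 156, 155, 156, 157, 157, 158, 159, 158, 158]
  d [273, 282, 296, 296, 295, 295, 294, 295, 294, 295, 295, 295, 295, 273, 273, 273, 275]
220 [153, 147, 112, 76, 35, 29, 31, 30, 29, 43, 96, 156, 157, 157, 156, 156, 155, 156, 155, 154, 154, 155, 155, 155, 155, 155, 155, 155, 155, 155, 156, 155, 155, 156, 156, 152, 126, 96, 145, 155, 155, 154, 156, 155, 156, 155, 157, 158, 158, 157]
  d [276, 287, 298, 298, 298, 299, 300, 298, 298, 300, 300, 298, 299, 275, 276, 276, 275]
230 [153, 146, 107, 75, 35, 26, 30, 29, 27, 43, 95, 155, 157, 157, 155, 155, 154, 154, 154, 159, 159, 159, 153, 152, 153, 170, 212, 215, 214, 214, 214, 214, 214, 217, 223, 199, 109, 107, 150, 156, 155, 155, 155, 155, 155, 155, 156, 157, 157, 158]
  d [277, 290, 301, 302, 301, 302, 301, 301, 300, 302, 301, 301, 296, 0, 279, 278, 279]
```

View pics/w4c.png

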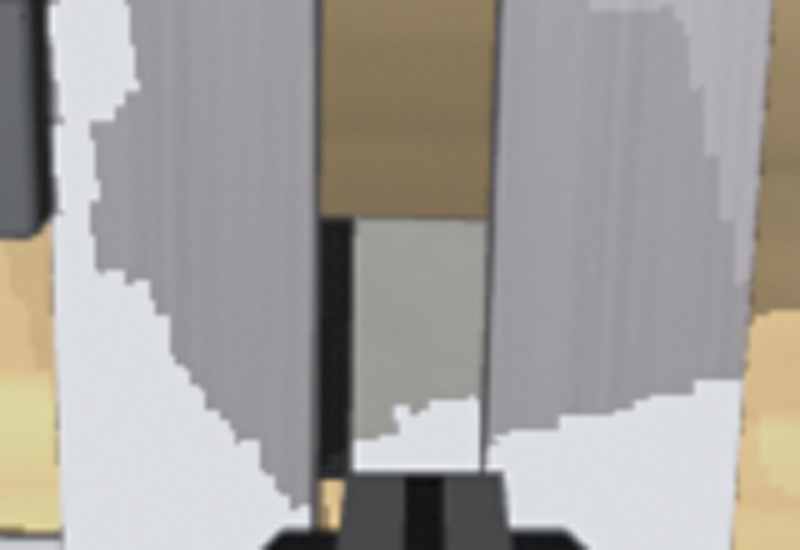

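The crop shows the bar edge already on the black line. The line is visible at u≈303.5–310.1, about 5.5 mm of its 7 mm, so the edge stands about 2 mm short of centre. That passes, but with only about 1.5 mm of margin. I'll add a short stroke of about 10.5 mm of rim to centre it.

Request:
jog_arm:
  deltas:
    - [0,0,0,0.27,-2.5,0,0]
    - [0,0,0,0.27,-2.5,0,0]
    - [0,0,0,0.27,-2.5,0,0]
    - [0,0,0,0.27,-2.5,0,0]
    - [0,0,0,0.27,-2.5,0,0]
    - [0,0,0,0.25,-2.5,0,0]
    - [0,0,0,0,0,2.0,0]
    - [0,0,0,0,0,2.0,0]
    - [0,0,0,0,0,2.0,0]
    - [0,0,0,0,0,2.0,0]
    - [0,0,0,0,0,0.3,0]
    - [0,0,0,0,0,0,0]

```text
t: 11.47
tool_pos: [0.5696, 0.0307, 0.0992]
tool_rot: [-0.139, -3.133, 0.0]
contact_force: [1.0, -0.4, -0.3]
opening: -0.0001
```

Request:
jog_arm:
  deltas:
    - [0,0,0,-0.2,0,0,0]
    - [0,0,0,0,0,0.2,0]
    - [0,0,0,0,0,0.2,0]
    - [0,0,0,0,0,0.1,0]
    - [0,0,0,0,0,0,0]

```text
t: 11.88
tool_pos: [0.574, 0.0312, 0.0967]
tool_rot: [0.138, 3.138, -0.0]
contact_force: [0.1, 0.2, -0.8]
opening: -0.0002
```

Request:
jog_arm:
  deltas:
    - [0,0,0,0,0,0.15,0]
    - [0,0,0,0,0,0.1,0]
    - [0,0,0,0,0,0,0]

```text
t: 12.13
tool_pos: [0.5753, 0.031, 0.0958]
tool_rot: [0.138, 3.135, -0.0]
contact_force: [-0.2, 0.1, 5.3]
opening: -0.0001
```

Request:
jog_arm:
  deltas:
    - [0,0,0,0.21,0,0,0]
    - [0,0,0,0.21,0,0,0]
    - [0,0,0,0.21,0,0,0]
    - [0,0,0,0.21,0,0,0]
    - [0,0,0,0.21,0,0,0]
    - [0,0,0,0,0,0,0]

```text
t: 12.63
tool_pos: [0.5648, 0.0322, 0.0959]
tool_rot: [0.138, 3.135, 0.0]
contact_force: [0.1, -0.1, 6.3]
opening: -0.0002
```

Request:
jog_arm:
  deltas:
    - [0,0,0,0,0,-1.0,0]
    - [0,0,0,0,0,-2.0,0]
    - [0,0,0,0,0,-2.0,0]
    - [0,0,0,0,0,-2.0,0]
    - [0,0,0,0,0,-2.0,0]
    - [0,0,0,-0.5,2.5,0,0]
    - [0,0,0,-0.5,2.5,0,0]
    - [0,0,0,-0.5,2.5,0,0]
    - [0,0,0,-0.5,2.5,0,0]
    - [0,0,0,-0.3,2.5,0,0]
    - [0,0,0,0,2.5,0,0]
    - [0,0,0,0,0,0,0]

```text
t: 13.63
tool_pos: [0.5992, 0.1831, 0.1839]
tool_rot: [-0.132, -3.138, -0.002]
contact_force: [-0.5, -0.5, 0.0]
opening: 0.0001
```

```bash
python3 - <<'E'
from h import *
o,im,d=snap('wrist','w5'); print(o['t'],o['tool_pos'],o['contact_force']); np.savez('pics/w5o.npz',**o)
E
python3 gap.py w5 '[205,220]' '(296,346)'
```

```text
13.6333 [0.59916295 0.18305876 0.18393885] [-0.47106531 -0.4511141   0.03412604]
205 [154, 154, 154, 153, 151, 154, 155, 152, 123, 78, 36, 28, 28, 57, 112, 155, 156, 155, 156, 156, 157, 156, 156, 156, 155, 157, 156, 158, 157, 157, 156, 157, 158, 158, 157, 157, 157, 157, 157, 152, 126, 95, 144, 156, 155, 156, 156, 155, 157, 157]
  d [273, 273, 273, 284, 295, 296, 296, 296, 296, 297, 297, 295, 295, 296, 274, 274, 273]
220 [154, 154, 154, 152, 151, 153, 154, 145, 104, 65, 31, 28, 32, 71, 131, 156, 156, 155, 155, 155, 154, 154, 153, 153, 154, 154, 154, 154, 154, 155, 155, 155, 155, 155, 155, 155, 156, 156, 156, 146, 100, 115, 154, 155, 154, 155, 155, 155, 155, 156]
  d [275, 276, 277, 290, 300, 300, 299, 299, 299, 298, 299, 298, 299, 299, 277, 276, 276]
```

View pics/w5.png

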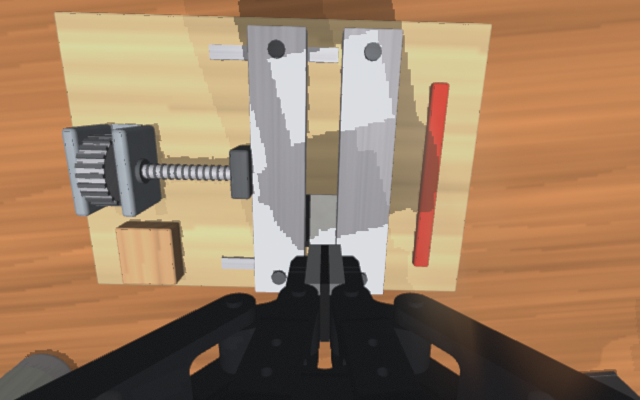

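The visible strip of line runs from u≈305.5 to 309.6, about 3.4 mm of 7 mm, so the edge is on the line's centre. The offcut and pencil still lie where they were. The hand is clear of the jig, with its tips about 120 mm above the bars.

```bash
python3 -c "
from h import *
print(ctrl.finish_job())"
```

```text
the job is handed in; nothing more can be done
None
```

I closed the gap by rolling the wheel under the shut fingertips: five full strokes and one short one. The press read about 4.6–7 N each time I checked. I then lifted the hand clear and handed the job in at about 13.7 s of robot time.

- **Edge on the line:** in the last wrist picture about 3.4 mm of the 7 mm black line is still visible. That puts the bar's edge at the line's centre, to about ±0.5 mm.
- **Hand clear:** the fingertips were about 120 mm above the bars, and the force reading was down to noise.
- **Other things:** the offcut and pencil looked unmoved in the last wrist picture. I took no last picture of the loose things on the bench, but the hand never went near them.
- **Disagreements:** bar travel after the first stroke measured 2.3–2.7 mm, against 3.4 mm expected from the rim travel. Before the short stroke, the line and the remaining gap put the edge 2.0 and 2.2 mm short. I sized that stroke to make up 2 mm.

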